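Open the polisher guard and hold its gate wide

TASK

Pinch the two tabs of the red catch fully together, and only after that those of the blue catch, so that both gate hooks are off. Then take the gate by its upright handle, swing it out past its detent until it stands roughly square to the front of the polisher, and finish while still holding it there by the handle, so that the goldsmith can reach in. Leave the tin, the jar and the hammer where they are.

Things in the scene. Friction and masses are not known exactly. Their poses are not given: they have to be found in the camera images.
- red_catch (a point): Squeeze catch on the housing's roof: two upright red tabs, 34 mm over their outer faces when latched. Point mid-way between them (as latched), half-way up, 24 mm above the roof, 16 mm below their tops, 18 mm above the catch's foot. x to the housing's rear, y through both tabs towards the gate's hinge, z up. Either catch may be the one nearer the hinge; they stand 75 mm apart
- red_slide (a joint): Travel of the red sliding tab towards its fixed tab: 0 latched, 0.014 m fully squeezed (stop; then 20 mm over both tabs). About 4 N moves it; it stays where left. Beyond 0.011 its steel hook is off the gate's tooth
- red_push_tab: The sliding tab of the red catch, on its +y side: 6 mm thick, 18 mm wide, 32 mm tall. Origin on the roof under the catch's middle when latched; moves along -y. Pinch from above, a finger on each tab's outer face
- red_fixed_tab: The fixed tab of the red catch, on its -y side, same size as the sliding one. Origin on the roof under the catch's middle
- blue_catch (a point): Squeeze catch on the housing's roof: two upright blue tabs, 34 mm over their outer faces when latched. Point mid-way between them (as latched), half-way up, 24 mm above the roof, 16 mm below their tops, 18 mm above the catch's foot. x to the housing's rear, y through both tabs towards the gate's hinge, z up. Either catch may be the one nearer the hinge; they stand 75 mm apart
- blue_slide (a joint): Travel of the blue sliding tab towards its fixed tab: 0 latched, 0.014 m fully squeezed (stop; then 20 mm over both tabs). About 4 N moves it; it stays where left. Beyond 0.011 its steel hook is off the gate's tooth
- blue_push_tab: The sliding tab of the blue catch, on its +y side: 6 mm thick, 18 mm wide, 32 mm tall. Origin on the roof under the catch's middle when latched; moves along -y. Pinch from above, a finger on each tab's outer face
- blue_fixed_tab: The fixed tab of the blue catch, on its -y side, same size as the sliding one. Origin on the roof under the catch's middle
- housing: Grey steel guard housing of a barrel polisher, 260 mm wide (y), 200 mm deep (x), 160 mm tall, with a yellow barred gate on its front, fixed to the bench. Origin at the bench under the middle of its front face; x points into it (away from its front), z up. The catches stand on the roof 35 mm behind the front
- gate_hinge (a point): Point on the gate's upright hinge line, at the height of the roof (160 mm), at the housing's front left corner seen from the robot. Axes as the housing's
- gate (a joint): Gate angle about its upright hinge line: 0 shut, grows swinging out to the robot (clockwise from above), stop 1.65 rad. A weak spring pulls it shut (about 1 N at the handle). A detent resists from about 0.45 to 0.75 rad (about 5 N at the handle) and then helps; let go beyond it, the gate falls back onto the detent at about 1 rad. Wide from 1.3 rad
- gate_handle (a point): Upright round wooden post, 16 mm thick, at the gate's free end, on a bracket. Point on its axis, 22 mm below its top, 48 mm above the bracket, 38 mm above the roof. Gate shut, it lies 34 mm before (-x) and 180 mm right (-y) of the hinge line in the housing's axes; its circle has radius 183 mm. z along the post; x, y turn with the gate
- gate_grip: The post and its bracket, which turn with the gate (origin on the hinge line at bench height)
- tin_mid (a point): Bystander: open brass-coloured tin of findings, 110 mm across, 60 mm tall; point at its centre
- jar_mid (a point): Bystander: amber jar, 52 mm across, 75 mm tall; point at its centre
- hammer: Bystander: hammer, 240 mm long, lying on the bench; origin under its middle, x towards its head

How it is judged (in metres and radians):
On the way, in this order (a step that is already met when the one before it is completed fails the run):
1. the red catch is pinched fully together between the fingers (value of joint red_slide above 0.011 m and contact force between the fingers and red_push_tab above 2 N and contact force between the fingers and red_fixed_tab above 2 N), for 0.1 s.
2. the blue catch is pinched fully together between the fingers (value of joint blue_slide above 0.011 m and contact force between the fingers and blue_push_tab above 2 N and contact force between the fingers and blue_fixed_tab above 2 N), for 0.1 s.
3. the gate is swung past its detent by the handle (value of joint gate above 1.1 rad and contact force between the fingers and gate_grip above 0.5 N), for 0.1 s.
At the end, for the whole second after the job is handed in: The gate stands still at 1.3 rad or more (75 degrees; the stop is at 95), held by the fingers at its handle (at least 0.5 N) against its closing spring; both catches remain squeezed (over 9 of 14 mm); tin, jar and hammer are within 30 mm of where they started (value of joint gate above 1.3 rad and velocity of joint gate between -0.1 and 0.1 rad/s and contact force between the fingers and gate_grip above 0.5 N and value of joint each of red_slide, blue_slide above 0.009 m and distance of each of tin_mid, jar_mid, hammer from where it was at the start of the episode below 0.03 m); the arm keeps its last pose, push and grip.
It fails at once if the blue catch is pressed (over 6 mm) before the red one is squeezed (over 10 mm) (value of joint blue_slide above 0.006 m and value of joint red_slide below 0.01 m).
It fails at once if the tin, the jar or the hammer is shoved more than 30 mm (distance of any of tin_mid, jar_mid, hammer from where it was at the start of the episode above 0.03 m).
It also fails if it takes over 54 s, if anything falls off the work surface, if the arm or the gripper's body presses on something with over 40 N, if the wrist force passes 120 N, or if a joint passes its speed limit or range.

ROBOT

A 6-joint arm with a two-finger parallel gripper is mounted at the origin on the work surface. World frame = base frame: x ahead of the robot, y to its left, z up, the work surface at z = 0. Lengths are in mm, angles in rad, forces in N, time in s.
With the tool pointing down it reaches from about 225 to 875 mm from the base axis. Payload 3.4 kg.
Tool frame: the origin (TCP) lies between the finger pads; the fingertips stand 11 mm ahead of it and the grasp point (between the pads) lies 8 mm behind it; z points along the fingers, y is the line along which they close (so a half turn about z gives the same grasp; the last joint's range is limited). The gripper opens to 85 mm and grips with 20 to 120 N. Pads are 22 mm wide; open, the fingers measure 114 mm over their backs; the gripper's body (76 mm by 85 mm) begins 54 mm behind the grasp point. The pads swing forward as they close: fully open they stand 13 mm farther back than shut.
Start: joints at [-1.369, 0.276, 1.505, -0, 1.361, -0.121], TCP at [182.403, -545.336, 242.328] pointing down, gripper open.
Joint ranges: [-2.89, 2.89], [-0.75, 2.08], [0.22, 2.7], [-1.18, 4.32], [0.11, 2.71], [-2.7, 2.7]. Speed limits (rad/s): [2.57, 2.57, 3.14, 3.14, 3.14, 3.14].

INTERFACE

Orientations are given as a unit quaternion [w, x, y, z].
In Python, from rig import r gives the robot as it stands.
- The arm moves only by the tool jog_arm, never from a script. Its argument "increments" is a list of rows, each an object of numbers: "tx", "ty", "tz": the shift along the tool's x, y, z in mm; "rx", "ry", "rz": the turn, a rotation vector about the tool's x, y, z in rad; "claw": the finger opening in mm, from 0 to 85.4. A call has exactly 8 rows; each row is the pose to reach, as a shift and turn from the pose commanded when the call began, along the tool's axes at that moment; what a row does not reach only later rows make up. A row lasts 1/8 s, in which the tool goes at most 62.5 mm and 10.7 degrees, less where a joint would pass 70% of its speed; a pose out of reach is approached as far as the arm can. A call with a gripper value outside its range is refused whole. The fingers move at their own pace and stop on an object; the grip force is fixed at half the most. Time passes only in rows, so rows that repeat a pose let the fingers close, or fill a call up. It gives the time, the measured TCP pose, the force, the opening and the grip force at its end, in the units of the state.
- r.sense(): the state, without advancing time (a new reading comes with each control period).
- r.grab_frame(name): name is "scene" or "top" or "wrist"; returns a dict with "frame" (420x560x3 uint8, red, green, blue), "fx", "fy", "cx", "cy" (pixels), "rvec" (rotation vector, rad) and "tvec" (3), from world to camera coordinates, as OpenCV has them; the wrist camera has in their place "mount" (4x4, takes a point from camera to tool coordinates, whose origin is the TCP and whose axes are the flange's). Camera axes: x right, y down, z forward; pixel columns grow to the right and rows downward; lengths in mm; the calibration is good to about 2 mm. A picture is of the moment at which its call begins: read the wrist's pose just before it. There is no depth.
- r.job_done(): hands the job in; it is judged then, once.
The state is a dict: "time_s": time; "q": joint angles; "qvel": joint speeds; "tau": joint torques, N m; "eef_pos": TCP position; "eef_rot": TCP orientation; "force": force on the tool from outside, world axes, zero at the start; "ft_torque": the same for the moment, N m; "grip_width": finger opening in mm; "grip_force": force on a finger pad.
Only numpy, scipy, OpenCV 4.12 (cv2) and the standard library are available. Lean on these libraries where they do the work, as an engineer would, in place of code of your own. Each camera call takes 0.05 s, during which the arm holds its last target. There are 200 camera calls.

## Working session

There is one attempt and no reset: what is moved stays moved. The work goes in short steps, Python scripts to look and compute and a tool call to move; the robot and the scene stay as the last step left them, time stands still between calls to the robot, and variables do not carry over. Pictures are saved under pics/ and viewed, at most 10 in all, crops included, and the job is handed in when it is done.

Besides the shell and the picture viewer there is one more tool, called after "Request:" by a JSON object that holds its "name" and its "arguments". jog_arm: Moves the arm, as the interface text tells. Its arguments: {"type":"object","properties":{"increments":{"type":"array"}},"required":["increments"]}

```bash
mkdir -p pics; cat > h.py <<'E'
import numpy as np,cv2
from rig import r
def ray(f,u,v):
    R=cv2.Rodrigues(np.array(f["rvec"],float))[0];t=np.array(f["tvec"],float).ravel()
    d=R.T@np.array([(u-f["cx"])/f["fx"],(v-f["cy"])/f["fy"],1]);return -R.T@t,d/np.linalg.norm(d)
def plane(f,u,v,z):
    o,d=ray(f,u,v);return o+d*(z-o[2])/d[2]
def proj(f,p):
    return cv2.projectPoints(np.array(p,float).reshape(-1,3),np.array(f["rvec"],float),np.array(f["tvec"],float),np.array([[f["fx"],0,f["cx"]],[0,f["fy"],f["cy"]],[0,0,1.]]),None)[0].reshape(-1,2)
def tri(f1,p1,f2,p2):
    A=np.zeros((3,3));b=np.zeros(3);L=[ray(f1,*p1),ray(f2,*p2)]
    for o,d in L:
        M=np.eye(3)-np.outer(d,d);A+=M;b+=M@o
    x=np.linalg.solve(A,b);return x,[np.linalg.norm(np.cross(x-o,d)) for o,d in L]
E
python3 - <<'E'
from h import *
import pickle
F={n:r.grab_frame(n) for n in("scene","top")}
pickle.dump(F,open("F.pkl","wb"))
for n in F: cv2.imwrite(f"pics/{n}.png",F[n]["frame"][:,:,::-1])
for n in F:
    f=F[n];print(n,ray(f,280,210),f["fx"])
    hsv=cv2.cvtColor(f["frame"],cv2.COLOR_RGB2HSV)
    for c,lo,hi in(("red",(0,150,80),(6,255,255)),("blue",(100,130,60),(125,255,255))):
        m=cv2.inRange(hsv,lo,hi);k,_,st,ce=cv2.connectedComponentsWithStats(m)
        for i in range(1,k):
            if st[i][4]>15:print(c,st[i],ce[i].round(1))
print(r.sense())
E
```

```text
scene (array([1045.11858222,   -7.74755746,  818.20960573]), array([-0.55672308,  0.03411397, -0.82999738])) 391.5874667073756
red [221 235   5  15  40] [223.2 241.9]
red [206 237   5  15  40] [208.3 243.4]
red [504 242  24  60 535] [517.  270.5]
blue [372   0  36  11 367] [389.1   4.9]
blue [527   0  12  10  85] [532.7   4.5]
blue [ 13 111  44  32 927] [ 34.3 126.5]
blue [262 229   3  15  36] [263.  235.9]
blue [247 231   4  15  32] [248.7 237. ]
blue [535 248  24  63 545] [549.4 277.9]
top (array([ 356.39541936,   -3.95520452, 1310.24267408]), array([ 0.18615028, -0.00102103, -0.98252075])) 538.8419948185963
red [ 33 150  35  59 500] [ 52.8 180.6]
red [330 151   3   8  19] [331.1 154.6]
red [318 153   3   7  19] [318.9 156.3]
blue [  8 143  34  58 400] [ 26.8 172.7]
blue [284 157   3   8  17] [284.8 160.8]
blue [296 156   3   8  16] [296.8 159.2]
blue [536 348  24  52 982] [549.4 372.6]
{'time_s': 0.1, 'q': array([-1.36902319e+00,  2.76542015e-01,  1.50598688e+00,  2.41685598e-05,
        1.36069229e+00, -1.20969547e-01]), 'qvel': array([ 0.00039621,  0.00101119, -0.00306373, -0.00035618, -0.00033399,
       -0.001097  ]), 'tau': array([ 1.34243885e-03, -4.17701519e+01, -2.46404278e+01, -2.14468769e-04,
        5.74462465e-03, -7.88505815e-06]), 'eef_pos': array([ 182.30318657, -544.87371965,  241.52816991]), 'eef_rot': array([-8.14080163e-04,  9.87007955e-01,  1.60669332e-01, -2.10820758e-05]), 'force': array([-0.63032193, -0.34952117, -0.26603148]), 'ft_torque': array([0.00467279, 0.02902435, 0.04011123]), 'grip_force': 0.0, 'grip_width': 85.13204023626307}
```

View pics/scene.png

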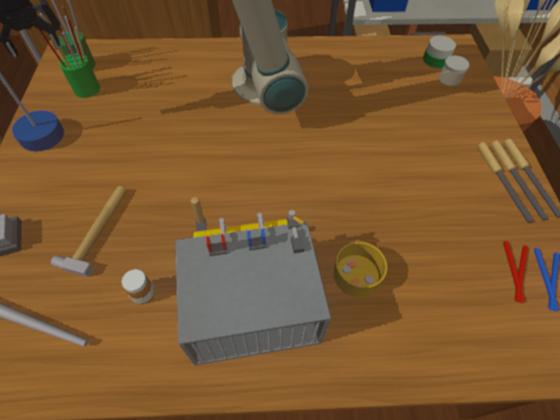

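View pics/top.png

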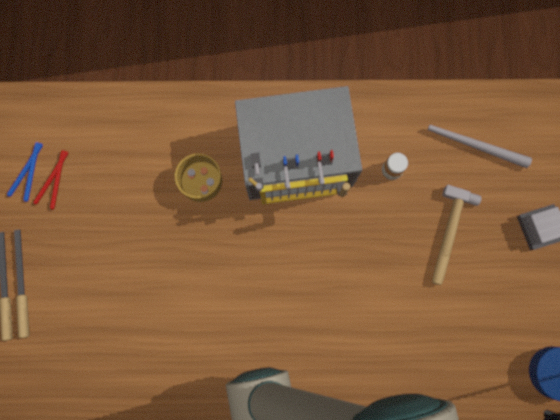

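The scene picture shows the housing with the red tabs at (208,243)/(223,242) and the blue tabs at (249,237)/(263,236). The handle is at about (197,208). In the top picture the red tabs are at (331,155)/(319,156), blue is nearer the hinge at (285,161)/(297,159), and the handle is at (346,187).

```bash
python3 - <<'E'
from h import *
import pickle
F=pickle.load(open("F.pkl","rb"));s,t=F["scene"],F["top"]
T={}
for n,a,b in(("red-",(208.3,243.4),(331.1,154.6)),("red+",(223.2,241.9),(318.9,156.3)),("blue-",(248.7,237),(296.8,159.2)),("blue+",(263,235.9),(284.8,160.8))):
    T[n]=plane(t,*b,192);print(n,*[x.round(1) if hasattr(x,'round') else x for x in tri(s,a,t,b)],T[n].round(1),plane(s,*a,184).round(1))
    
R=(T["red-"]+T["red+"])/2;B=(T["blue-"]+T["blue+"])/2
d=B-R;print(R,B,np.linalg.norm(d),np.arctan2(-d[0],d[1]))
# handle: tan colour
for n,box in(("scene",(180,190,220,240)),("top",(335,175,360,200))):
    f=F[n];hsv=cv2.cvtColor(f["frame"],cv2.COLOR_RGB2HSV);x0,y0,x1,y1=box
    c=cv2.resize(f["frame"][y0-10:y1+25,x0-20:x1+60],None,fx=5,fy=5,interpolation=cv2.INTER_NEAREST)
    cv2.imwrite(f"pics/c_{n}.png",c[:,:,::-1]);print(c.shape)
a=cv2.imread("pics/c_scene.png");b=cv2.imread("pics/c_top.png");w=np.zeros((max(a.shape[0],b.shape[0])*1,a.shape[1]+b.shape[1],3),np.uint8)
w[:a.shape[0],:a.shape[1]]=a;w[:b.shape[0],a.shape[1]:]=b;cv2.imwrite("pics/cc.png",w[:600,:]);print(w.shape)
# prediction
th=np.arctan2(-d[0],d[1]);ey=d/np.linalg.norm(d);ex=np.array([ey[1],-ey[0],0]);print(ey,ex)
# housing roof corners
m=cv2.inRange(cv2.cvtColor(t["frame"],cv2.COLOR_RGB2HSV),(0,0,60),(180,40,200))
k,l,st,_=cv2.connectedComponentsWithStats(m);i=l[120,300];print(st[i])
c=np.argwhere(l==i)[:,::-1].astype(np.float32);q=cv2.minAreaRect(c);print(q)
for p in cv2.boxPoints(q):print(p,plane(t,*p,160).round(1))
E
```

```text
red- [ 690.8 -116.3  186.5] [np.float64(0.1593154644738677), np.float64(0.15931546447390194)] [ 689.1 -115.6  192. ] [ 689.4 -116.9  184. ]
red+ [687.6 -89.7 184.8] [np.float64(0.16325604172640715), np.float64(0.16325604172644298)] [685.5 -89.3 192. ] [687.1 -89.6 184. ]
blue- [680.5 -42.1 187.7] [np.float64(0.2590294292631184), np.float64(0.2590294292631102)] [679.3 -41.7 192. ] [678.3 -42.6 184. ]
blue+ [677.7 -15.9 185.4] [np.float64(0.04122161312565382), np.float64(0.04122161312565482)] [675.8 -15.9 192. ] [676.9 -15.9 184. ]
[ 687.31267364 -102.44181964  192.        ] [677.54926398 -28.79558097 192.        ] 74.2905959013249 0.13180316272854709
(425, 600, 3)
(300, 525, 3)
(425, 1125, 3)
[-0.13142188  0.99132653  0.        ] [0.99132653 0.13142188 0.        ]
[  236    87   126   110 10109]
((298.8602600097656, 143.710205078125), (102.03663635253906, 117.09288787841797), 82.69424438476562)
[234.30142 100.55108] [826.7  97.1 160. ]
[350.4437    85.661064] [ 860.8 -166.2  160. ]
[363.4191  186.86932] [ 625.  -187.8  160. ]
[247.27682 201.75934] [592.9  66.1 160. ]
```

View pics/cc.png

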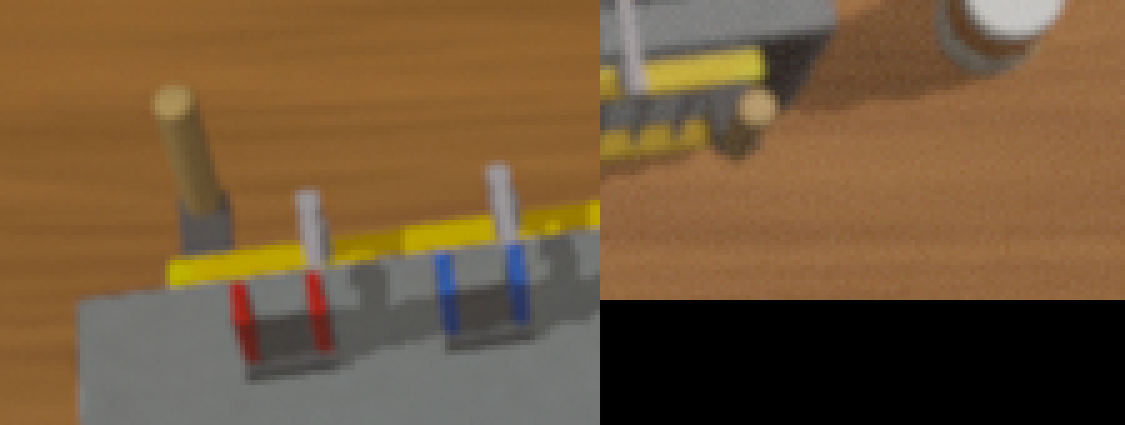

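```bash
cat >> h.py <<'E'
from scipy.spatial.transform import Rotation as Ro
def tool(P):
    s=r.sense();q=s["eef_rot"];R=Ro.from_quat([*q[1:],q[0]])
    print("t",s["time_s"],"pos",s["eef_pos"].round(1),"x",R.as_matrix()[:,0].round(3),"z",R.as_matrix()[:,2].round(3))
    for p in P: print(np.round(p,1),"->",R.inv().apply(np.array(p)-s["eef_pos"]).round(1))
E
python3 - <<'E'
from h import *
import pickle
F=pickle.load(open("F.pkl","rb"));s,t=F["scene"],F["top"]
print(tri(s,(195,198.4),t,(346.4,186.4)),plane(t,346.4,186.4,220),plane(s,195,198.4,220))
tool([(690,-110,300),(690,-110,182)])
E
```

```text
(array([ 612.14191326, -142.08855988,  219.68051684]), [np.float64(0.9438955369062996), np.float64(0.9438955369062217)]) [ 612.19225076 -142.99453629  220.        ] [ 612.38198221 -141.05728572  220.        ]
t 0.1 pos [ 182.3 -544.9  241.5] x [0.948 0.317 0.   ] z [-0.     0.002 -1.   ]
[ 690 -110  300] -> [ 619.4 -251.5  -57.9]
[ 690 -110  182] -> [ 619.4 -251.3   60.1]
```

Request:
{"name": "jog_arm", "arguments": {"increments": [{"tx": 54, "ty": -22, "tz": -20, "rz": 0.03, "claw": 60}, {"tx": 108, "ty": -44, "tz": -40, "rz": 0.06, "claw": 60}, {"tx": 162, "ty": -66, "tz": -58, "rz": 0.09, "claw": 60}, {"tx": 216, "ty": -88, "tz": -58, "rz": 0.12, "claw": 60}, {"tx": 270, "ty": -110, "tz": -58, "rz": 0.15, "claw": 60}, {"tx": 324, "ty": -132, "tz": -58, "rz": 0.17, "claw": 60}, {"tx": 378, "ty": -154, "tz": -58, "rz": 0.19, "claw": 60}, {"tx": 432, "ty": -176, "tz": -58, "rz": 0.19, "claw": 60}]}}

```text
$.increments[0]: bad value
```

```bash
python3 -c "
from h import *
tool([(690,-110,280),(690,-110,220)])"
```

```text
t 0.1 pos [ 182.3 -544.9  241.5] x [0.948 0.317 0.   ] z [-0.     0.002 -1.   ]
[ 690 -110  280] -> [ 619.4 -251.5  -37.9]
[ 690 -110  220] -> [ 619.4 -251.4   22.1]
```

Request:
{"name": "jog_arm", "arguments": {"increments": [{"tx": 54, "ty": -22, "tz": -20, "rx": 0, "ry": 0, "rz": 0.03, "claw": 60}, {"tx": 108, "ty": -44, "tz": -40, "rx": 0, "ry": 0, "rz": 0.06, "claw": 60}, {"tx": 162, "ty": -66, "tz": -58, "rx": 0, "ry": 0, "rz": 0.09, "claw": 60}, {"tx": 216, "ty": -88, "tz": -58, "rx": 0, "ry": 0, "rz": 0.12, "claw": 60}, {"tx": 270, "ty": -110, "tz": -58, "rx": 0, "ry": 0, "rz": 0.15, "claw": 60}, {"tx": 324, "ty": -132, "tz": -58, "rx": 0, "ry": 0, "rz": 0.17, "claw": 60}, {"tx": 378, "ty": -154, "tz": -58, "rx": 0, "ry": 0, "rz": 0.19, "claw": 60}, {"tx": 432, "ty": -176, "tz": -58, "rx": 0, "ry": 0, "rz": 0.19, "claw": 60}]}}

```text
time_s: 1.1
eef_pos: [537.4, -239.9, 299.9]
eef_rot: [0.0, 0.998, 0.066, -0.0]
force: [-0.0, -1.8, 0.7]
grip_width: 60.1
grip_force: 0.0
```

```bash
python3 -c "
from h import *
tool([(690,-110,280),(690,-110,220)])"
```

```text
t 1.1 pos [ 537.4 -239.9  299.9] x [ 0.991  0.132 -0.001] z [-0.001 -0.    -1.   ]
[ 690 -110  280] -> [ 168.5 -108.5   19.8]
[ 690 -110  220] -> [ 168.5 -108.5   79.8]
```

Request:
{"name": "jog_arm", "arguments": {"increments": [{"tx": 45, "ty": -29, "tz": 10, "rx": 0, "ry": 0, "rz": 0, "claw": 60}, {"tx": 90, "ty": -58, "tz": 20, "rx": 0, "ry": 0, "rz": 0, "claw": 60}, {"tx": 135, "ty": -87, "tz": 35, "rx": 0, "ry": 0, "rz": 0, "claw": 60}, {"tx": 168.5, "ty": -108.5, "tz": 50, "rx": 0, "ry": 0, "rz": 0, "claw": 60}, {"tx": 168.5, "ty": -108.5, "tz": 60, "rx": 0, "ry": 0, "rz": 0, "claw": 60}, {"tx": 168.5, "ty": -108.5, "tz": 65, "rx": 0, "ry": 0, "rz": 0, "claw": 60}, {"tx": 168.5, "ty": -108.5, "tz": 65, "rx": 0, "ry": 0, "rz": 0, "claw": 60}, {"tx": 168.5, "ty": -108.5, "tz": 65, "rx": 0, "ry": 0, "rz": 0, "claw": 60}]}}

```text
time_s: 2.1
eef_pos: [688.6, -112.5, 236.3]
eef_rot: [0.0, 0.998, 0.066, 0.001]
force: [-0.3, 0.1, -1.1]
grip_width: 60.2
grip_force: 0.0
```

```bash
python3 - <<'E'
from h import *
tool([(690,-110,182)])
s=r.sense();f=r.grab_frame("wrist");cv2.imwrite("pics/w1.png",f["frame"][:,:,::-1])
q=s["eef_rot"];R=Ro.from_quat([*q[1:],q[0]]).as_matrix();M=np.array(f["mount"])
Rc=R@M[:3,:3];o=R@M[:3,3]+s["eef_pos"]
hsv=cv2.cvtColor(f["frame"],cv2.COLOR_RGB2HSV)
for c,lo,hi in(("red",(0,150,80),(6,255,255)),("blue",(100,130,60),(125,255,255))):
    k,_,st,ce=cv2.connectedComponentsWithStats(cv2.inRange(hsv,lo,hi))
    for i in range(1,k):
        if st[i][4]>80:
            out=[]
            for (u,v) in (ce[i],):
                d=Rc@np.array([(u-f["cx"])/f["fx"],(v-f["cy"])/f["fy"],1]);out.append((o+d*(186-o[2])/d[2]).round(1))
            print(c,st[i],ce[i].round(1),out)
E
```

```text
t 2.1 pos [ 688.6 -112.5  236.3] x [0.991 0.131 0.001] z [ 0.001 -0.001 -1.   ]
[ 690 -110  182] -> [ 1.7 -2.4 54.3]
red [231 213  16  45 505] [238.2 235. ] [array([687.9, -89.2, 186. ])]
red [282 214  10  44 429] [286.4 235.9] [array([ 691. , -117.3,  186. ])]
blue [ 94 213  36  45 689] [107.3 232.6] [array([679.4, -13.4, 186. ])]
blue [143 213  30  45 785] [156.4 232.5] [array([683.2, -41.7, 186. ])]
```

View pics/w1.png

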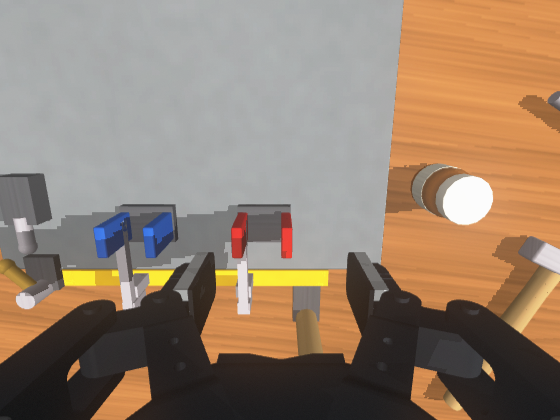

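Request:
{"name": "jog_arm", "arguments": {"increments": [{"tx": 1, "ty": -1.5, "tz": 18, "rx": 0, "ry": 0, "rz": 0, "claw": 60}, {"tx": 1, "ty": -1.5, "tz": 36, "rx": 0, "ry": 0, "rz": 0, "claw": 60}, {"tx": 1, "ty": -1.5, "tz": 52, "rx": 0, "ry": 0, "rz": 0, "claw": 60}, {"tx": 1, "ty": -1.5, "tz": 52, "rx": 0, "ry": 0, "rz": 0, "claw": 60}, {"tx": 1, "ty": -1.5, "tz": 52, "rx": 0, "ry": 0, "rz": 0, "claw": 45}, {"tx": 1, "ty": -1.5, "tz": 52, "rx": 0, "ry": 0, "rz": 0, "claw": 30}, {"tx": 1, "ty": -1.5, "tz": 52, "rx": 0, "ry": 0, "rz": 0, "claw": 20}, {"tx": 1, "ty": -1.5, "tz": 52, "rx": 0, "ry": 0, "rz": 0, "claw": 14}]}}

```text
time_s: 3.15
eef_pos: [690.2, -108.8, 184.9]
eef_rot: [-0.001, 0.998, 0.066, 0.001]
force: [-1.7, 3.3, 6.1]
grip_width: 18.3
grip_force: 60.4
```

Request:
{"name": "jog_arm", "arguments": {"increments": [{"tx": 0, "ty": 0, "tz": 0, "rx": 0, "ry": 0, "rz": 0, "claw": 14}, {"tx": 0, "ty": 0, "tz": 0, "rx": 0, "ry": 0, "rz": 0, "claw": 14}, {"tx": 0, "ty": 0, "tz": 0, "rx": 0, "ry": 0, "rz": 0, "claw": 40}, {"tx": 0, "ty": 0, "tz": 0, "rx": 0, "ry": 0, "rz": 0, "claw": 60}, {"tx": 0, "ty": 0, "tz": 0, "rx": 0, "ry": 0, "rz": 0, "claw": 60}, {"tx": 0, "ty": 0, "tz": -25, "rx": 0, "ry": 0, "rz": 0, "claw": 60}, {"tx": 0, "ty": 0, "tz": -50, "rx": 0, "ry": 0, "rz": 0, "claw": 60}, {"tx": 0, "ty": -30, "tz": -50, "rx": 0, "ry": 0, "rz": 0, "claw": 60}]}}

```text
time_s: 4.15
eef_pos: [687.4, -82.6, 235.6]
eef_rot: [0.002, 0.998, 0.065, 0.003]
force: [1.0, 0.1, 0.1]
grip_width: 60.1
grip_force: 0.0
```

```bash
python3 - <<'E'
from h import *
tool([(680.5,-35.8,184)])
f=r.grab_frame("top")
hsv=cv2.cvtColor(f["frame"],cv2.COLOR_RGB2HSV)
s=r.sense();f=r.grab_frame("wrist");cv2.imwrite("pics/w2.png",f["frame"][:,:,::-1])
q=s["eef_rot"];R=Ro.from_quat([*q[1:],q[0]]).as_matrix();M=np.array(f["mount"])
Rc=R@M[:3,:3];o=R@M[:3,3]+s["eef_pos"]
hsv=cv2.cvtColor(f["frame"],cv2.COLOR_RGB2HSV)
for c,lo,hi in(("red",(0,150,80),(6,255,255)),("blue",(100,130,60),(125,255,255))):
    k,_,st,ce=cv2.connectedComponentsWithStats(cv2.inRange(hsv,lo,hi))
    for i in range(1,k):
        if st[i][4]>80:
            u,v=ce[i];d=Rc@np.array([(u-f["cx"])/f["fx"],(v-f["cy"])/f["fy"],1]);print(c,st[i],(o+d*(186-o[2])/d[2]).round(1))
E
```

```text
t 4.15 pos [687.4 -82.6 235.6] x [0.992 0.13  0.005] z [ 0.005 -0.003 -1.   ]
[680.5 -35.8 184. ] -> [ -1.  -47.5  51.5]
red [316 217  18  46 586] [ 689.4 -103.6  186. ]
red [338 217  22  42 583] [ 693.  -116.7  186. ]
blue [160 216  27  46 650] [679.2 -14.6 186. ]
blue [209 216  20  46 517] [683.4 -41.6 186. ]
```

Request:
{"name": "jog_arm", "arguments": {"increments": [{"tx": 0, "ty": -25, "tz": 0, "rx": 0, "ry": 0, "rz": 0, "claw": 60}, {"tx": 0, "ty": -46, "tz": 8, "rx": 0, "ry": 0, "rz": 0, "claw": 60}, {"tx": 0, "ty": -46, "tz": 25, "rx": 0, "ry": 0, "rz": 0, "claw": 60}, {"tx": 0, "ty": -46, "tz": 50, "rx": 0, "ry": 0, "rz": 0, "claw": 60}, {"tx": 0, "ty": -46, "tz": 50, "rx": 0, "ry": 0, "rz": 0, "claw": 60}, {"tx": 0, "ty": -46, "tz": 50, "rx": 0, "ry": 0, "rz": 0, "claw": 45}, {"tx": 0, "ty": -46, "tz": 50, "rx": 0, "ry": 0, "rz": 0, "claw": 25}, {"tx": 0, "ty": -46, "tz": 50, "rx": 0, "ry": 0, "rz": 0, "claw": 14}]}}

```text
time_s: 5.25
eef_pos: [680.0, -34.5, 185.1]
eef_rot: [0.0, 0.998, 0.066, 0.001]
force: [-4.1, -0.0, 6.4]
grip_width: 18.0
grip_force: 61.9
```

Request:
{"name": "jog_arm", "arguments": {"increments": [{"tx": 0, "ty": 0, "tz": 0, "rx": 0, "ry": 0, "rz": 0, "claw": 14}, {"tx": 0, "ty": 0, "tz": 0, "rx": 0, "ry": 0, "rz": 0, "claw": 14}, {"tx": 0, "ty": 0, "tz": 0, "rx": 0, "ry": 0, "rz": 0, "claw": 14}, {"tx": 0, "ty": 0, "tz": 0, "rx": 0, "ry": 0, "rz": 0, "claw": 40}, {"tx": 0, "ty": 0, "tz": 0, "rx": 0, "ry": 0, "rz": 0, "claw": 60}, {"tx": 0, "ty": 0, "tz": 0, "rx": 0, "ry": 0, "rz": 0, "claw": 60}, {"tx": 0, "ty": 0, "tz": -40, "rx": 0, "ry": 0, "rz": 0, "claw": 60}, {"tx": 0, "ty": 0, "tz": -80, "rx": 0, "ry": 0, "rz": 0, "claw": 60}]}}

```text
time_s: 6.25
eef_pos: [679.5, -34.8, 263.4]
eef_rot: [0.0, 0.998, 0.066, -0.001]
force: [0.1, -0.9, 0.4]
grip_width: 60.0
grip_force: 0.0
```

```bash
python3 - <<'E'
from h import *
tool([(612.2,-142,260),(612.2,-142,205)])
s=r.sense();f=r.grab_frame("wrist")
q=s["eef_rot"];R=Ro.from_quat([*q[1:],q[0]]).as_matrix();M=np.array(f["mount"])
Rc=R@M[:3,:3];o=R@M[:3,3]+s["eef_pos"]
hsv=cv2.cvtColor(f["frame"],cv2.COLOR_RGB2HSV)
for c,lo,hi in(("red",(0,150,80),(6,255,255)),("blue",(100,130,60),(125,255,255))):
    k,_,st,ce=cv2.connectedComponentsWithStats(cv2.inRange(hsv,lo,hi))
    for i in range(1,k):
        if st[i][4]>80:
            u,v=ce[i];d=Rc@np.array([(u-f["cx"])/f["fx"],(v-f["cy"])/f["fy"],1]);print(c,st[i],(o+d*(186-o[2])/d[2]).round(1))
E
```

```text
t 6.25 pos [679.5 -34.8 263.4] x [ 0.991  0.132 -0.002] z [-0.002 -0.    -1.   ]
[ 612.2 -142.   260. ] -> [-80.9  97.3   3.5]
[ 612.2 -142.   205. ] -> [-80.8  97.3  58.5]
red [ 373  205   44   38 1153] [ 690.  -111.9  186. ]
blue [264 204  10  38 347] [679.8 -28.6 186. ]
blue [286 204  10  38 335] [681.8 -43.  186. ]
```

Request:
{"name": "jog_arm", "arguments": {"increments": [{"tx": -10, "ty": 12, "tz": -15, "rx": 0, "ry": 0, "rz": -0.18, "claw": 50}, {"tx": -20, "ty": 24, "tz": -15, "rx": 0, "ry": 0, "rz": -0.36, "claw": 50}, {"tx": -30, "ty": 36, "tz": -15, "rx": 0, "ry": 0, "rz": -0.54, "claw": 50}, {"tx": -40, "ty": 48, "tz": -15, "rx": 0, "ry": 0, "rz": -0.72, "claw": 50}, {"tx": -50, "ty": 60, "tz": -15, "rx": 0, "ry": 0, "rz": -0.9, "claw": 50}, {"tx": -60, "ty": 72, "tz": -15, "rx": 0, "ry": 0, "rz": -1.08, "claw": 50}, {"tx": -70, "ty": 84, "tz": -15, "rx": 0, "ry": 0, "rz": -1.26, "claw": 50}, {"tx": -80.5, "ty": 97, "tz": -15, "rx": 0, "ry": 0, "rz": -1.44, "claw": 50}]}}

```text
time_s: 7.3
eef_pos: [612.5, -142.0, 278.1]
eef_rot: [0.0, 0.704, 0.71, -0.0]
force: [0.1, 0.1, -0.4]
grip_width: 50.0
grip_force: 0.0
```

```bash
python3 - <<'E'
from h import *
tool([(612.2,-142,255),(612.2,-142,190)])
f=r.grab_frame("wrist");s=r.grab_frame("scene")
cv2.imwrite("pics/w3.png",np.hstack([cv2.resize(f["frame"],(400,300)),cv2.resize(s["frame"][120:330,140:420],(400,300))])[:,:,::-1])
E
```

```text
t 7.3 pos [ 612.5 -142.   278.1] x [-0.008  1.    -0.001] z [ 0.    -0.001 -1.   ]
[ 612.2 -142.   255. ] -> [ 0.1 -0.3 23.1]
[ 612.2 -142.   190. ] -> [ 0.1 -0.3 88.1]
```

View pics/w3.png

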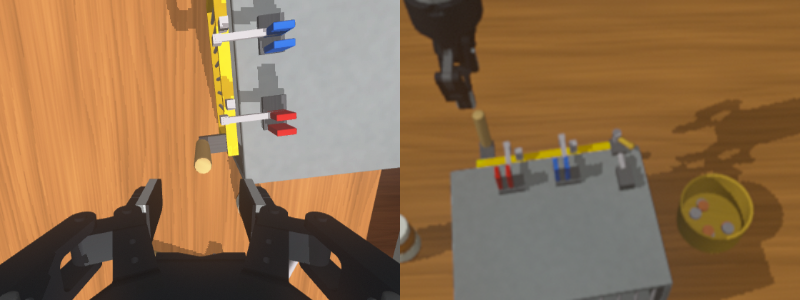

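The left half (wrist) shows the post top at (203,165), between the fingers. Both catches are squeezed and the hooks are clear of the teeth. The right half (scene) shows the gripper above the post. I'll descend and grasp.

Request:
{"name": "jog_arm", "arguments": {"increments": [{"tx": 0, "ty": 0, "tz": 30, "rx": 0, "ry": 0, "rz": 0, "claw": 50}, {"tx": 0, "ty": 0, "tz": 60, "rx": 0, "ry": 0, "rz": 0, "claw": 50}, {"tx": 0, "ty": 0, "tz": 86, "rx": 0, "ry": 0, "rz": 0, "claw": 50}, {"tx": 0, "ty": 0, "tz": 86, "rx": 0, "ry": 0, "rz": 0, "claw": 50}, {"tx": 0, "ty": 0, "tz": 86, "rx": 0, "ry": 0, "rz": 0, "claw": 35}, {"tx": 0, "ty": 0, "tz": 86, "rx": 0, "ry": 0, "rz": 0, "claw": 20}, {"tx": 0, "ty": 0, "tz": 86, "rx": 0, "ry": 0, "rz": 0, "claw": 8}, {"tx": 0, "ty": 0, "tz": 86, "rx": 0, "ry": 0, "rz": 0, "claw": 8}]}}

```text
time_s: 8.4
eef_pos: [613.7, -141.6, 193.9]
eef_rot: [0.001, 0.707, 0.708, 0.001]
force: [0.8, 0.6, 5.1]
grip_width: 14.8
grip_force: 58.4
```

```bash
cat > arc.py <<'E'
from h import *
# hinge from shut handle pose; housing yaw .132
c,s=np.cos(.132),np.sin(.132);ex=np.array([c,s,0]);ey=np.array([-s,c,0])
h=np.array([612.5,-142,192.]);H=h+34*ex+180*ey;print("hinge",H)
S=r.sense();q=S["eef_rot"];R=Ro.from_quat([*q[1:],q[0]]);v=S["eef_pos"]-H
print(S["eef_pos"].round(1),S["force"].round(1),"rad",np.hypot(*v[:2]),"angle",(np.arctan2(*(h-H)[1::-1])-np.arctan2(v[1],v[0])+np.pi)%(2*np.pi)-np.pi)
for a in np.arange(.1,1.65,.1):
    p=H+Ro.from_rotvec([0,0,-a]).apply(h-H);p[2]=S["eef_pos"][2];print(round(a,2),p.round(1),R.inv().apply(p-S["eef_pos"]).round(1))
E
python3 arc.py
```

```text
hinge [622.5131608   40.90909384 192.        ]
[ 613.7 -141.6  193.9] [0.8 0.6 5.1] rad 182.68977569586468 angle -0.006194487650536651
0.1 [ 594.3 -140.1  193.9] [  1.5 -19.4  -0.1]
0.2 [ 576.4 -136.4  193.9] [  5.3 -37.3  -0.1]
0.3 [ 558.9 -130.9  193.9] [ 10.8 -54.7  -0.2]
0.4 [ 542.1 -123.7  193.9] [ 18.  -71.6  -0.2]
0.5 [ 526.  -114.8  193.9] [ 26.9 -87.6  -0.3]
0.6 [ 511.  -104.4  193.9] [  37.3 -102.6   -0.4]
0.7 [497.  -92.5 193.9] [  49.2 -116.6   -0.4]
0.8 [484.3 -79.3 193.9] [  62.4 -129.2   -0.5]
0.9 [473.  -64.9 193.9] [  76.9 -140.5   -0.5]
1.0 [463.2 -49.5 193.9] [  92.3 -150.3   -0.6]
1.1 [455.  -33.1 193.9] [ 108.7 -158.5   -0.6]
1.2 [448.4 -16.  193.9] [ 125.8 -165.    -0.7]
1.3 [443.6   1.6 193.9] [ 143.5 -169.8   -0.7]
1.4 [440.6  19.7 193.9] [ 161.5 -172.8   -0.7]
1.5 [439.4  38.  193.9] [ 179.8 -174.    -0.7]
1.6 [440.   56.3 193.9] [ 198.1 -173.4   -0.7]
```

Request:
{"name": "jog_arm", "arguments": {"increments": [{"tx": 0.5, "ty": -10, "tz": 0, "rx": 0, "ry": 0, "rz": 0.05, "claw": 8}, {"tx": 1.5, "ty": -19.4, "tz": 0, "rx": 0, "ry": 0, "rz": 0.1, "claw": 8}, {"tx": 5.3, "ty": -37.3, "tz": 0, "rx": 0, "ry": 0, "rz": 0.2, "claw": 8}, {"tx": 10.8, "ty": -54.7, "tz": 0, "rx": 0, "ry": 0, "rz": 0.3, "claw": 8}, {"tx": 18, "ty": -71.6, "tz": 0, "rx": 0, "ry": 0, "rz": 0.4, "claw": 8}, {"tx": 22.3, "ty": -79.7, "tz": 0, "rx": 0, "ry": 0, "rz": 0.45, "claw": 8}, {"tx": 26.9, "ty": -87.6, "tz": 0, "rx": 0, "ry": 0, "rz": 0.5, "claw": 8}, {"tx": 26.9, "ty": -87.6, "tz": 0, "rx": 0, "ry": 0, "rz": 0.5, "claw": 8}]}}

```text
time_s: 9.4
eef_pos: [526.5, -113.4, 193.9]
eef_rot: [0.001, 0.86, 0.511, 0.003]
force: [4.4, 4.0, 6.3]
grip_width: 14.4
grip_force: 58.6
```

```bash
python3 arc.py
```

```text
hinge [622.5131608   40.90909384 192.        ]
[ 526.5 -113.4  193.9] [4.4 4.  6.3] rad 181.69951825229288 angle 0.5020348198022759
0.1 [ 594.3 -140.1  193.9] [ 8.9 72.3  0.3]
0.2 [ 576.4 -136.4  193.9] [ 3.6 54.8  0.2]
0.3 [ 558.9 -130.9  193.9] [ 0.1 36.8  0.1]
0.4 [ 542.1 -123.7  193.9] [-1.6 18.6  0.1]
0.5 [ 526.  -114.8  193.9] [-1.5  0.3 -0. ]
0.6 [ 511.  -104.4  193.9] [  0.4 -17.9  -0.1]
0.7 [497.  -92.5 193.9] [  4.2 -35.8  -0.1]
0.8 [484.3 -79.3 193.9] [  9.7 -53.3  -0.2]
0.9 [473.  -64.9 193.9] [ 16.9 -70.1  -0.2]
1.0 [463.2 -49.5 193.9] [ 25.8 -86.1  -0.2]
1.1 [455.  -33.1 193.9] [  36.2 -101.2   -0.2]
1.2 [448.4 -16.  193.9] [  48.1 -115.1   -0.3]
1.3 [443.6   1.6 193.9] [  61.3 -127.8   -0.3]
1.4 [440.6  19.7 193.9] [  75.7 -139.1   -0.2]
1.5 [439.4  38.  193.9] [  91.2 -148.9   -0.2]
1.6 [440.   56.3 193.9] [ 107.6 -157.1   -0.2]
```

Request:
{"name": "jog_arm", "arguments": {"increments": [{"tx": 1, "ty": -9, "tz": 0, "rx": 0, "ry": 0, "rz": 0.05, "claw": 8}, {"tx": 1.5, "ty": -17.9, "tz": 0, "rx": 0, "ry": 0, "rz": 0.1, "claw": 8}, {"tx": 5, "ty": -35.8, "tz": 0, "rx": 0, "ry": 0, "rz": 0.2, "claw": 8}, {"tx": 10.5, "ty": -53.3, "tz": 0, "rx": 0, "ry": 0, "rz": 0.3, "claw": 8}, {"tx": 17.5, "ty": -70.1, "tz": 0, "rx": 0, "ry": 0, "rz": 0.4, "claw": 8}, {"tx": 26.5, "ty": -86.1, "tz": 0, "rx": 0, "ry": 0, "rz": 0.5, "claw": 8}, {"tx": 37, "ty": -101.2, "tz": 0, "rx": 0, "ry": 0, "rz": 0.6, "claw": 8}, {"tx": 48.5, "ty": -115.1, "tz": 0, "rx": 0, "ry": 0, "rz": 0.7, "claw": 8}]}}

```text
time_s: 10.4
eef_pos: [450.9, -16.3, 193.9]
eef_rot: [0.001, 0.983, 0.184, 0.005]
force: [9.3, 2.7, 1.1]
grip_width: 14.5
grip_force: 58.3
```

```bash
python3 arc.py|sed '3,11d'
```

```text
hinge [622.5131608   40.90909384 192.        ]
[450.9 -16.3 193.9] [9.3 2.7 1.1] rad 180.92421105592805 angle 1.1944220810354516
1.0 [463.2 -49.5 193.9] [-0.5 35.4  0.1]
1.1 [455.  -33.1 193.9] [-2.3 17.2  0. ]
1.2 [448.4 -16.  193.9] [-2.2 -1.1 -0. ]
1.3 [443.6   1.6 193.9] [ -0.3 -19.3  -0.1]
1.4 [440.6  19.7 193.9] [  3.4 -37.3  -0.1]
1.5 [439.4  38.  193.9] [  8.9 -54.7  -0.1]
1.6 [440.   56.3 193.9] [ 16.  -71.6  -0.1]
```

Radius is about 2 mm short of nominal, so I'll shift that way. Continuing to about 1.47 rad.

Request:
{"name": "jog_arm", "arguments": {"increments": [{"tx": 1, "ty": -10, "tz": 0, "rx": 0, "ry": 0, "rz": 0.05, "claw": 8}, {"tx": 2, "ty": -19.5, "tz": 0, "rx": 0, "ry": 0, "rz": 0.1, "claw": 8}, {"tx": 5, "ty": -37.5, "tz": 0, "rx": 0, "ry": 0, "rz": 0.2, "claw": 8}, {"tx": 7.5, "ty": -45, "tz": 0, "rx": 0, "ry": 0, "rz": 0.25, "claw": 8}, {"tx": 9, "ty": -50, "tz": 0, "rx": 0, "ry": 0, "rz": 0.27, "claw": 8}, {"tx": 9, "ty": -50, "tz": 0, "rx": 0, "ry": 0, "rz": 0.27, "claw": 8}, {"tx": 9, "ty": -50, "tz": 0, "rx": 0, "ry": 0, "rz": 0.27, "claw": 8}, {"tx": 9, "ty": -50, "tz": 0, "rx": 0, "ry": 0, "rz": 0.27, "claw": 8}]}}

```text
time_s: 11.4
eef_pos: [441.8, 32.4, 193.9]
eef_rot: [0.001, 0.999, 0.052, 0.005]
force: [8.5, 0.1, 2.6]
grip_width: 14.9
grip_force: 58.9
```

```bash
python3 arc.py|head -2; python3 - <<'E'
from h import *
f=r.grab_frame("wrist");s=r.grab_frame("scene")
cv2.imwrite("pics/w4.png",np.hstack([cv2.resize(f["frame"],(400,300)),cv2.resize(s["frame"][100:310,60:340],(400,300))])[:,:,::-1])
E
```

```text
hinge [622.5131608   40.90909384 192.        ]
[441.8  32.4 193.9] [8.5 0.1 2.6] rad 180.89356762229716 angle 1.4688822611281998
```

View pics/w4.png

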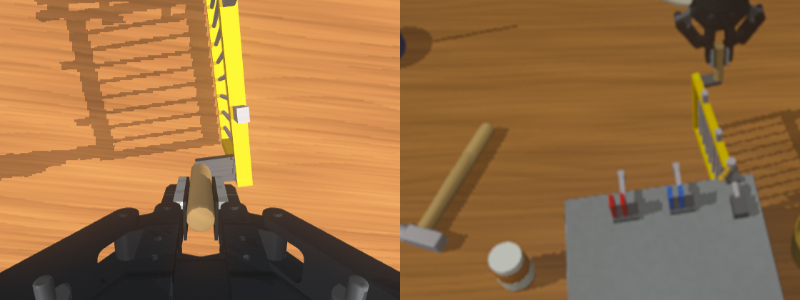

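The left half shows the post held between the pads at (202,200) with the gate standing open. The right half shows the gate roughly square to the front at (710,125), both catches squeezed, and the jar and hammer in place. I'll hand it in.

```bash
python3 -c "
from h import *
print(r.job_done())"
```

```text
the job is handed in; nothing more can be done
None
```

The job is handed in at about 11.5 s: red catch pinched fully, then blue, and the gate swung to about 1.47 rad and still held by its handle; the tin, jar and hammer were never touched, and the judge returned no verdict.

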